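# Close and hold the bayonet lid of a specimen pot

## Robot

A 6-joint arm with a two-finger parallel gripper is mounted at the origin on the work surface. World frame = base frame: x ahead of the robot, y to its left, z up, the work surface at z = 0. Lengths are in mm, angles in rad, forces in N, time in s.
With the tool pointing down it reaches from about 275 to 750 mm from the base axis. Payload 10.2 kg.
Tool frame: the origin (TCP) lies at the very end of the fingers, on their centre line; the grasp point (between the pads) lies 19 mm behind it; z points along the fingers, y is the direction in which the jaws open and shut (so a half turn about z gives the same grasp; the last joint's range is limited). The gripper opens to 85 mm and grips with 20 to 120 N. Pads are 22 mm wide; open, the fingers measure 114 mm over their backs; the gripper's body (76 mm by 85 mm) begins 54 mm behind the grasp point. The pads swing forward as they close: fully open they stand 13 mm farther back than shut.
Start: joints at [0.912, 0.313, 1.498, -0, 1.331, -0.223], TCP at [221.634, 475.93, 231.294] pointing down, gripper open.
Joint ranges: [-2.94, 2.94], [-0.97, 2.17], [0.19, 2.56], [-1.23, 4.37], [0.02, 3.11], [-2.88, 2.88]. Speed limits (rad/s): [2.39, 2.39, 3.01, 3.14, 3.14, 3.14].

## Interface

Orientations are given as a unit quaternion [w, x, y, z].
In Python, from rig import readout, cams, finish_job gives the robot as it stands. The module is installed in compiled form; this text tells all that it offers.
- The arm moves only by the tool carry_out, never from a script. Its argument "steps" is one flat list of numbers, 7 for each row, row after row: the shift along the tool's x, y, z in cm, then the turn, a rotation vector about the tool's x, y, z in units of 5 degrees (1.0 is 5 degrees), then the opening, from -1 (shut) to 1 (fully open), so that 0 is half open. In form: [x, y, z, ax, ay, az, hand, x, y, z, ax, ay, az, hand, ...]. A call has 1 to 20 rows; each row shifts and turns the commanded pose from where the row before left it, along the tool's axes as they then stand; what a row does not reach is not made up. A row lasts 1/12 s, in which the tool goes at most 41.7 mm and 7.16 degrees, less where a joint would pass 70% of its speed; a pose out of reach is approached as far as the arm can. A call with a gripper value outside its range is refused whole. The fingers move at their own pace and stop on an object; "grip_force" is the grip in N (left out, the last holds). Time passes only in rows, so rows that do not move let the fingers close. It gives the time, the measured TCP pose, the force and the opening at its end, in the units of the state.
- readout.sense(): the state, without advancing time (a new reading comes with each control period).
- cams.capture(name): name is "scene" or "top" or "wrist"; returns the picture (400x640x3 uint8, red, green, blue); there is no depth.
- cams.calibration(name): a dict with "fx", "fy", "cx", "cy" (pixels), "R" (3x3) and "t" (3): a world point X has camera coordinates R X + t; the wrist camera has in their place "T_tool_cam" (4x4, takes a point from camera to tool coordinates, whose origin is the TCP and whose axes are the flange's). Camera axes: x right, y down, z forward; pixel columns grow to the right and rows downward; lengths in mm; the calibration is good to about 2 mm. A picture is of the moment at which its call begins: read the wrist's pose just before it. calibration takes no time and is no camera call.
- finish_job(): hands the job in, once; it reports no verdict.
The state is a dict: "time_s": time; "joints": joint angles; "dq": joint speeds; "tau": joint torques, N m; "eef_pos": TCP position; "ee_rot": TCP orientation; "force": force on the tool from outside, world axes, zero at the start; "wrist_torque": the same for the moment, N m; "grip_width": opening from 0.0 (shut) to 1.0 (fully open).
Only numpy, scipy, OpenCV 4.12 (cv2) and the standard library are available. Lean on these libraries where they do the work, as an engineer would, in place of code of your own. Each camera call takes 0.05 s, during which the arm holds its last target.

## Task

The blue pot is loaded with a yellow specimen on a spring: close it. Pick up the lid, lower it into the pot with its two lugs through the two notches, push it down against the spring, turn it a quarter turn clockwise (seen from above) until it is fully locked, and finish while still holding the lid by its bar, pressed flush down on the pot's rim. Leave the mould box, the tub and the yellow block where they are.

Things in the scene. Friction and masses are not known exactly. Their poses are not given: they have to be found in the camera images.
- lid: Loose round lid, about 0.22 kg (varies), upright on the table. Origin: centre of its underside, z up. From there up: aluminium plug 44 mm across, 16 mm high; flange disc 72 mm across, 16 to 24 mm; grip bar 24 to 54 mm. Two steel lugs stick out at the plug's foot along +x and -x, 60 mm tip to tip, 11 mm wide, 0 to 6 mm high. Same if turned half a turn.
- lid_bar (a point): On the lid's axis, 45 mm above its underside, in the black grip bar on the flange: 56 mm long along the lid's x (in line with the lugs), 16 mm wide along y, 30 mm high; grip it across its width. Two red marks on the flange at the bar's ends show the lug line from above.
- pot: Blue round pot 84 mm across, 70 mm high, on a 100 mm square, 8 mm thick dark base plate, fixed to the table (place and yaw vary). Origin: centre of the underside, z up. White marks on the rim at its notches (+y and -y), green marks where locked lugs end up (+x and -x). Flush, the flange lies on the rim and the lid's origin is 54 mm above this one. Same if turned half a turn.
- pot_mouth (a point): Centre of the pot's mouth, level with the rim's flat top (70 mm). The steel rim collar is 6 mm thick, with an opening 49 mm across and two notches along the pot's +y and -y, 17 mm wide, 68 mm end to end. Below the collar (64 mm) lugs turn only clockwise seen from above, from the y line to the x line; stops lie 0.06 rad past the x line.
- spring_plate (a joint): Travel (m) of the sprung plate in the pot, which carries the yellow specimen disc, 42 mm across. 0 = up, specimen top 63 mm above the pot's underside; grows downwards, at most 0.012. The plug presses on the specimen: 4 N at first, 11 N at 0.009 (lid flush). Lugs clear the collar from 0.005; a locked lid that is not pressed rises back to 0.005.
- mould: Open square steel mould box 90 x 90 x 85 mm, loose, bystander. Origin: centre of the underside.
- tub: White round closed tub 86 mm across, 85 mm high, loose, bystander. Origin: centre of the underside.
- block: Yellow cast block 70 x 70 x 35 mm, loose, bystander. Origin: centre of the underside.

How it is judged (in metres and radians):
On the way, in this order (a step that is already met when the one before it is completed fails the run):
1. the lid is lifted clear of the table and carried over the pot (horizontal distance between lid and pot below 0.03 m and z of lid in the frame of pot above 0.07 m).
2. the lid is in the pot with its lugs in the notches (horizontal distance between lid and pot below 0.006 m and z of lid in the frame of pot below 0.066 m and angle between the x axis of lid and the y axis of pot, either way round below 0.3 rad).
3. the lid is pressed down and turned a quarter turn to the locked place (angle between the x axis of lid and the x axis of pot, either way round below 0.17 rad and horizontal distance between lid and pot below 0.005 m and angle between lid's own z axis and vertical below 0.07 rad and value of joint spring_plate above 0.007 m and z of lid in the frame of pot below 0.0565 m), for 0.2 s.
At the end, for the whole second after the job is handed in: Lid in the pot (axes within 5 mm, tilt under 0.07 rad), lugs within 0.17 rad of the pot's x line, down to within 2.5 mm of flush, spring plate over 7 mm down, at rest, held by the bar (fingers within 30 mm of its centre, over 3 N); mould box, tub and block within 30 mm of where they were (all of step 3 and contact force between the fingers and lid above 3 N and distance between the grasp point and lid_bar below 0.03 m and linear speed of lid below 0.02 m/s and distance of each of mould, tub, block from where it was at the start of the episode below 0.03 m); the arm keeps its last pose, push and grip.
It fails at once if the steel mould box is shoved or knocked over (distance of mould from where it was at the start of the episode above 0.03 m or angle between mould's own z axis and vertical above 0.4 rad).
It fails at once if the white tub is shoved or knocked over (distance of tub from where it was at the start of the episode above 0.03 m or angle between tub's own z axis and vertical above 0.4 rad).
It fails at once if the yellow block is shoved or knocked over (distance of block from where it was at the start of the episode above 0.03 m or angle between block's own z axis and vertical above 0.4 rad).
It also fails if it takes over 42 s, if anything falls off the work surface, if the arm or the gripper's body presses on something with over 40 N, if the wrist force passes 120 N, or if a joint passes its speed limit or range.

## Working session

There is one attempt and no reset: what is moved stays moved. The work goes in short steps, Python scripts to look and compute and a tool call to move; the robot and the scene stay as the last step left them, time stands still between calls to the robot, and variables do not carry over. Pictures are saved under pics/ and viewed, and the job is handed in when it is done.

Besides the shell and the picture viewer there is one more tool, called after ">>>" as a command line: name --argument value ..., lists and objects as JSON in quotes. carry_out: Moves the arm, as the interface text tells. Its arguments: {"type":"object","properties":{"steps":{"type":"array","items":{"type":"number"}},"grip_force":{"type":"number"}},"required":["steps"]}

```bash
mkdir -p pics; python3 - <<'E'
from rig import readout,cams
import cv2
s=readout.sense();print(s)
for n in("scene","top","wrist"):
    im=cams.capture(n);cv2.imwrite(f"pics/{n}0.png",im[:,:,::-1]);print(n,cams.calibration(n))
E
```

```text
{'time_s': 0.0, 'joints': array([ 9.11567585e-01,  3.13410142e-01,  1.49841407e+00, -1.13999451e-06,
        1.33099039e+00, -2.23379060e-01]), 'dq': array([ 4.58234029e-04, -8.63036970e-04,  9.85921271e-06, -7.31486721e-04,
        5.72737156e-04,  1.04166707e-04]), 'tau': array([-1.34139569e-03, -4.12260926e+01, -2.59744745e+01, -2.37601716e-04,
        4.01241836e-03, -1.84146040e-05]), 'eef_pos': array([221.49104941, 475.71771232, 230.7641289 ]), 'ee_rot': array([-2.60458843e-04,  2.16203839e-01,  9.76348056e-01, -5.52678353e-04]), 'force': array([-0.30028166, -0.01507181,  0.0494302 ]), 'wrist_torque': array([ 0.00194258, -0.00526347,  0.04021695]), 'grip_width': 1.0041939303869543}
scene {'fx': 480.3438199896527, 'fy': 480.3438199896527, 'cx': 312.7664490313499, 'cy': 196.32796687758932, 'R': array([[-0.26567064,  0.96402317,  0.00885641],
       [ 0.82633271,  0.23243786, -0.51297845],
       [-0.49658168, -0.12896497, -0.85835579]]), 't': array([ 155.40736762, -477.26433081, 1596.70545609])}
top {'fx': 505.7086234718467, 'fy': 505.7086234718467, 'cx': 316.05515326038426, 'cy': 199.5391392798519, 'R': array([[-1.88153003e-04, -9.99956852e-01, -9.28758131e-03],
       [-9.97166834e-01,  8.86237453e-04, -7.52164913e-02],
       [ 7.52214769e-02,  9.24711584e-03, -9.97123974e-01]]), 't': array([  19.77217235,  610.1277753 , 1265.67059155])}
wrist {'fx': 283.2778757741879, 'fy': 283.2778757741879, 'cx': 323.09960066792235, 'cy': 195.2229051506105, 'T_tool_cam': array([[ 2.69170487e-04, -9.45054014e-01, -3.26914114e-01,
         8.26819672e+01],
       [ 9.99999906e-01,  1.42785736e-04,  4.10597838e-04,
         8.53516585e-01],
       [-3.41358463e-04, -3.26914193e-01,  9.45053963e-01,
        -1.42261284e+02],
       [ 0.00000000e+00,  0.00000000e+00,  0.00000000e+00,
         1.00000000e+00]])}
```

View pics/top0.png

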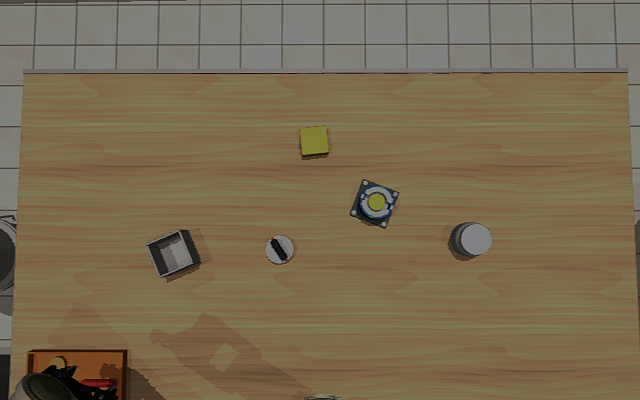

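View pics/scene0.png

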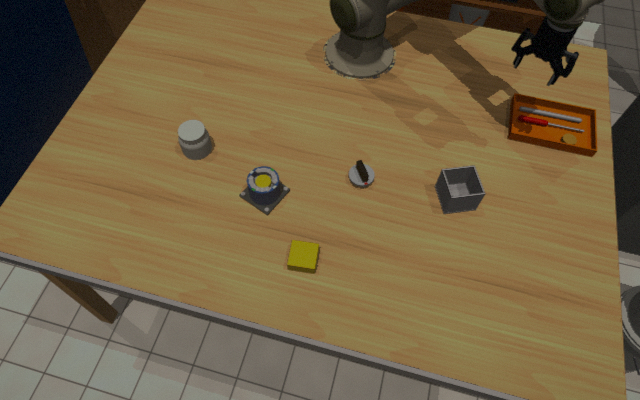

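View pics/wrist0.png

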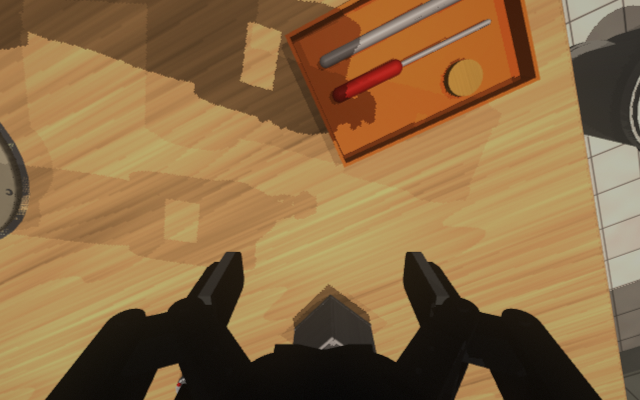

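The top view shows the lid at about (279,249), pot at (376,203), mould at (174,254), tub at (471,240) and block at (314,141). I'll zoom in on the lid and pot.

```bash
cat > h.py <<'E'
import numpy as np,cv2
from rig import readout,cams
from scipy.spatial.transform import Rotation as Ro
def px2w(name,u,v,z,pose=None):
    c=cams.calibration(name)
    d=np.array([(u-c['cx'])/c['fx'],(v-c['cy'])/c['fy'],1.])
    if name=='wrist':
        T=c['T_tool_cam'];p,R=pose
        o=R@T[:3,3]+p; w=R@T[:3,:3]@d
    else:
        R=np.array(c['R']);o=-R.T@c['t'];w=R.T@d
    return o+w*(z-o[2])/w[2]
def w2px(name,X,pose=None):
    c=cams.calibration(name);X=np.asarray(X,float)
    if name=='wrist':
        T=c['T_tool_cam'];p,R=pose
        q=T[:3,:3].T@(R.T@(X-p)-T[:3,3])
    else: q=c['R']@X+c['t']
    return np.array([c['fx']*q[0]/q[2]+c['cx'],c['fy']*q[1]/q[2]+c['cy']])
def pose():
    s=readout.sense();q=s['ee_rot'];return s['eef_pos'],Ro.from_quat([q[1],q[2],q[3],q[0]]).as_matrix()
E
python3 - <<'E'
from h import *
im=cv2.imread('pics/top0.png')
a=cv2.resize(im[225:275,250:310],None,fx=6.5,fy=6.5,interpolation=cv2.INTER_CUBIC)
b=cv2.resize(im[178:228,346:406],None,fx=6.5,fy=6.5,interpolation=cv2.INTER_CUBIC)
cv2.imwrite('pics/crop.png',np.hstack([a,b]))
print(px2w('top',279,249,24),px2w('top',279,248,54),px2w('top',376,202,70),px2w('scene',362,176,24),px2w('scene',264,179,70))
print(px2w('top',174,254,85),px2w('top',471,238,85),px2w('top',314,141,35))
print(pose())
E
```

```text
[484.67947891 113.19798007  24.        ] [487.80547638 110.74233482  54.        ] [ 600.4169691  -127.96406453   70.        ] [492.86532805 114.38249293  24.        ] [ 602.26673048 -127.94147413   70.        ]
[474.02247352 361.58722847  85.        ] [ 512.37745934 -353.75792783   85.        ] [758.76980232  24.54001497  35.        ]
(array([221.49740291, 475.78946771, 230.88105481]), array([[-9.06548290e-01,  4.22101685e-01, -6.04414977e-04],
       [ 4.22102050e-01,  9.06548027e-01, -7.31023535e-04],
       [ 2.39364939e-04, -9.17832937e-04, -9.99999550e-01]]))
```

View pics/crop.png

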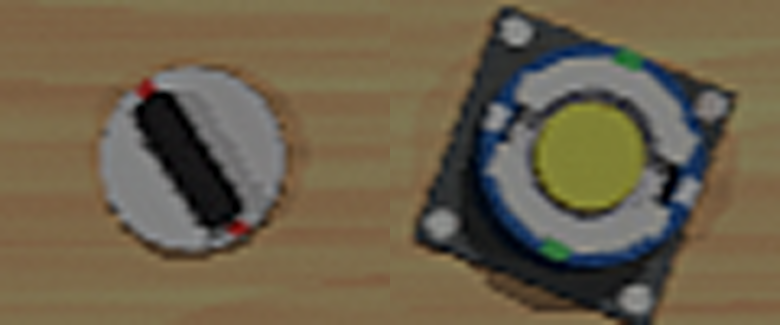

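```bash
python3 - <<'E'
from h import *
def line(a,b,z):
    A=px2w('top',*a,z);B=px2w('top',*b,z);d=A-B
    return (A+B)/2,np.linalg.norm(d),np.degrees(np.arctan2(d[1],d[0]))
f=lambda c,x,y:((x/6.5+250,y/6.5+225) if c==0 else ((x-390)/6.5+346,y/6.5+178))
print('lid',line(f(0,147,90),f(0,238,228),24))
print('pot y',line(f(1,495,117),f(1,688,190),70))
print('pot x',line(f(1,628,58),f(1,555,250),70))
print(np.degrees(np.arctan2(114,490)),np.degrees(np.arctan2(-128,601)))
E
```

```text
lid (array([483.56280527, 111.66448247,  24.        ]), np.float64(64.2893767792587), np.float64(33.74952050728275))
pot y (array([ 601.37558004, -130.38167439,   70.        ]), np.float64(77.56824984564139), np.float64(69.10355176173177))
pot x (array([ 601.24724352, -130.44966379,   70.        ]), np.float64(77.85818057396324), np.float64(-21.21697939136267))
13.097052522190898 -12.023121109037803
```

>>> carry_out --steps '[-2.62, -1.45, 0, 0, 0, 0, 1, -2.62, -1.45, 0, 0, 0, 0, 1, -2.62, -1.45, 0, 0, 0, 0, 1, -2.62, -1.45, 0, 0, 0, 0, 1, -2.62, -1.45, 0, 0, 0, 0, 1, -2.62, -1.45, 0, 0, 0, 0, 1, -2.62, -1.45, 0, 0, 0, 0, 1, -2.62, -1.45, 0, 0, 0, 0, 1, -2.62, -1.45, 0, 0, 0, 0, 1, -2.62, -1.45, 0, 0, 0, 0, 1, -2.62, -1.45, 0, 0, 0, 0, 1, -2.62, -1.45, 0, 0, 0, 0, 1, -2.62, -1.45, 0, 0, 0, 0, 1, -2.62, -1.45, 0, 0, 0, 0, 1, -2.62, -1.45, 0, 0, 0, 0, 1]'

```text
time_s: 1.4
eef_pos: [486.7, 111.5, 231.2]
ee_rot: [-0.0, 0.216, 0.976, -0.0]
force: [0.1, 0.7, 0.7]
grip_width: 0.995
```

>>> carry_out --steps '[0, 0, 0.3, 0, 0, 1.21, 1, 0, 0, 0.3, 0, 0, 1.21, 1, 0, 0, 0.3, 0, 0, 1.21, 1, 0, 0, 0.3, 0, 0, 1.21, 1, 0, 0, 0.3, 0, 0, 1.21, 1, 0, 0, 0.3, 0, 0, 1.21, 1, 0, 0, 0.3, 0, 0, 1.21, 1, 0, 0, 0.3, 0, 0, 1.21, 1, 0, 0, 0.3, 0, 0, 1.21, 1, 0, 0, 0.3, 0, 0, 1.21, 1, 0, 0, 0.3, 0, 0, 1.21, 1, 0, 0, 0.3, 0, 0, 1.21, 1, 0, 0, 0.3, 0, 0, 1.21, 1, 0, 0, 0.3, 0, 0, 1.21, 1, 0, 0, 0.3, 0, 0, 1.21, 1, 0, 0, 0.3, 0, 0, 1.21, 1, 0, 0, 0.3, 0, 0, 1.21, 1, 0, 0, 0.3, 0, 0, 1.21, 1, 0, 0, 0.3, 0, 0, 1.21, 1, 0, 0, 0.3, 0, 0, 1.21, 1]'

```text
time_s: 3.07
eef_pos: [486.0, 112.9, 170.9]
ee_rot: [-0.0, 0.957, 0.29, -0.0]
force: [0.2, 0.6, 0.7]
grip_width: 1.001
```

```bash
python3 - <<'E'
from h import *
print(readout.sense()['time_s'])
p,R=pose();im=cams.capture('wrist');cv2.imwrite('pics/w1.png',im[:,:,::-1]);np.savez('p1.npz',p=p,R=R)
print(p,R, readout.sense()['joints'])
E
```

```text
3.0667
[485.95317939 112.86003486 170.9355322 ] [[ 8.31662702e-01  5.55280899e-01 -5.22062774e-04]
 [ 5.55280967e-01 -8.31662821e-01 -1.84396419e-05]
 [-4.44419380e-04 -2.74555959e-04 -9.99999864e-01]] [-7.12431345e-03  3.14049805e-01  1.66335924e+00  3.01125404e-05
  1.16559546e+00  9.81088665e-01]
```

View pics/w1.png

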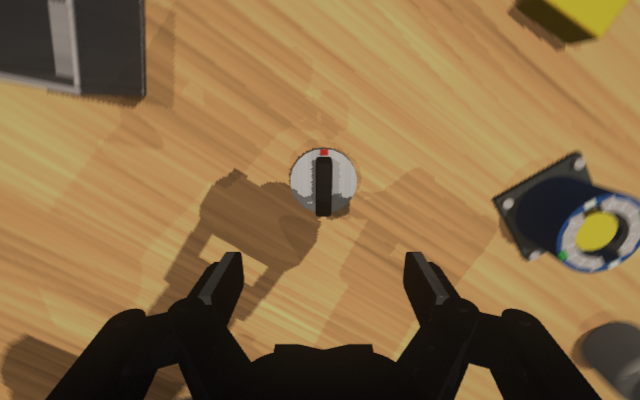

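Lid is at about (323,181), with its red mark at (324,152) and the bar nearly vertical from (323,157) to (323,216), so the jaw alignment is close. I'll measure this more finely.

```bash
python3 - <<'E'
from h import *
d=np.load('p1.npz');P=(d['p'],d['R'])
im=cv2.imread('pics/w1.png')
cv2.imwrite('pics/w1c.png',cv2.resize(im[140:225,280:365],None,fx=7,fy=7,interpolation=cv2.INTER_CUBIC))
for X in [(486,113,24),(486,113,54)]: print(w2px('wrist',X,P))
E
```

```text
[322.15686256 182.62201494]
[322.02945361 191.51832027]
```

View pics/w1c.png

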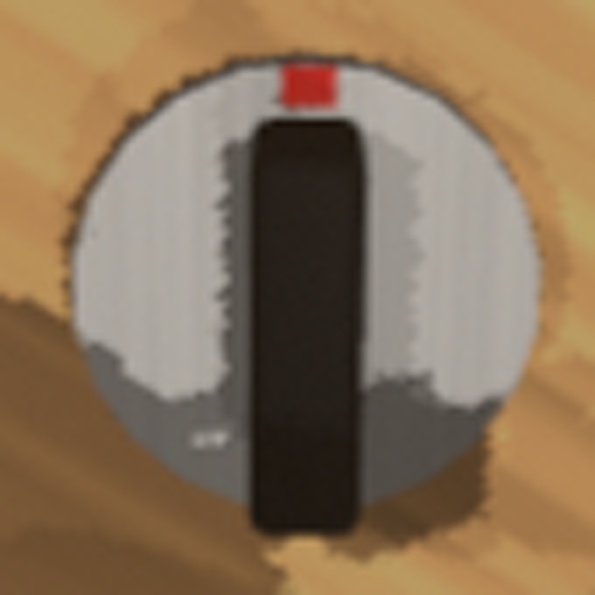

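```bash
python3 - <<'E'
from h import *
d=np.load('p1.npz');P=(d['p'],d['R'])
f=lambda x,y:(280+(x+.5)/7-.5,140+(y+.5)/7-.5)
A=px2w('wrist',*f(306.5,281),24,P);print(A)
L=px2w('wrist',*f(73,281),24,P);Rr=px2w('wrist',*f(540,281),24,P);print(np.linalg.norm(L-Rr))
T=px2w('wrist',*f(306,60),24,P);B=px2w('wrist',*f(306,507),24,P);print(np.linalg.norm(T-B),(T+B)/2)
m=px2w('wrist',*f(308,86),24,P);c=px2w('wrist',*f(305,530),54,P);t=px2w('wrist',*f(306,165),54,P)
print(m,c,t,(c+t)/2,np.linalg.norm(c-t))
R=P[1]
for X in(A,(T+B)/2,(c+t)/2,m): print('tool',R.T@(X-P[0]))
E
```

```text
[489.38176864 113.72440862  24.        ]
70.7406740495364
70.50170105646808 [487.88684801 112.81633849  24.        ]
[514.18627274 130.04166421  24.        ] [465.92204505  98.29428485  54.        ] [509.8360867  127.47479828  54.        ] [487.87906587 112.88454156  54.        ] 52.72518770225945
tool [  3.3967011    1.22530462 146.93370627]
tool [  1.64919731   1.15041192 146.93450346]
tool [  1.66726448   1.08113201 116.93451036]
tool [ 33.08634347   1.42831717 146.92045588]
```

>>> carry_out --steps '[0.2, 0.1, 1.2, 0, 0, 0, 1, 0, 0, 2, 0, 0, 0, 1, 0, 0, 2, 0, 0, 0, 1, 0, 0, 2, 0, 0, 0, 1, 0, 0, 2, 0, 0, 0, 1, 0, 0, 2, 0, 0, 0, 1, 0, 0, 2, 0, 0, 0, 1, 0, 0, 1, 0, 0, 0, 1, 0, 0, 0, 0, 0, 0, 1]' --grip_force 80

```text
time_s: 3.87
eef_pos: [487.2, 113.1, 27.6]
ee_rot: [-0.001, 0.956, 0.293, -0.002]
force: [0.4, 0.5, -0.8]
grip_width: 1.003
```

>>> carry_out --steps '[0, 0, 0, 0, 0, 0, -1, 0, 0, 0, 0, 0, 0, -1, 0, 0, 0, 0, 0, 0, -1, 0, 0, 0, 0, 0, 0, -1, 0, 0, 0, 0, 0, 0, -1, 0, 0, 0, 0, 0, 0, -1, 0, 0, 0, 0, 0, 0, -1, 0, 0, 0, 0, 0, 0, -1]'

```text
time_s: 4.53
eef_pos: [488.6, 113.2, 29.8]
ee_rot: [0.0, 0.956, 0.293, 0.0]
force: [-1.5, 0.1, 6.2]
grip_width: 0.171
```

```bash
python3 - <<'E'
from h import *
print(readout.sense());p,R=pose()
im=cams.capture('wrist');cv2.imwrite('pics/w2.png',im[:,:,::-1]);np.savez('p2.npz',p=p,R=R)
E
```

```text
{'time_s': 4.5333, 'joints': array([-6.35396838e-03,  5.24144468e-01,  1.78420735e+00, -1.71728457e-06,
        8.32446638e-01,  9.70386196e-01]), 'dq': array([-3.20956923e-04,  3.47890277e-04, -3.33281208e-05,  4.44827743e-04,
        1.60105262e-03,  1.05520164e-04]), 'tau': array([-3.20116198e-01, -4.05002046e+01, -1.76076132e+01, -3.10991554e-04,
       -3.31332721e-01, -6.19676066e-03]), 'eef_pos': array([488.55808031, 113.1976991 ,  29.80326853]), 'ee_rot': array([1.19238870e-04, 9.56210287e-01, 2.92680252e-01, 3.78772685e-04]), 'force': array([-1.50713877,  0.14460788,  6.22700288]), 'wrist_torque': array([-0.0241447 ,  0.21623519,  0.00267757]), 'grip_width': 0.17072444562222397}
```

View pics/w2.png

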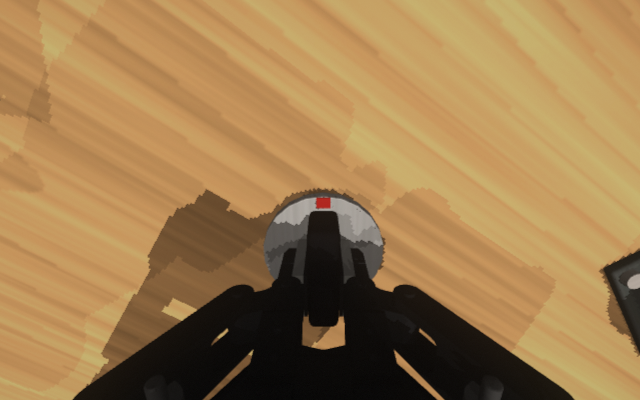

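Gripped: width 0.17 × 85 ≈ 15 mm, which matches the 16 mm bar. The red mark is at (323,202), on the centre line. Next I'll lift, turn to the notch yaw and stop short of the pot to look at it.

>>> carry_out --steps '[0, 0, -1, 0, 0, 0, -1, 0, 0, -2.5, 0, 0, 0, -1, 0, 0, -2.5, 0, 0, 0, -1, 0, 0, -2.5, 0, 0, 0, -1, 0, 0, -2.5, 0, 0, 0, -1, 0, 0, -2.5, 0, 0, 0, -1, 0, 0, -2.5, 0, 0, 0, -1, 0, 0, 0, 0, 0, -1.17, -1, 0, 0, 0, 0, 0, -1.17, -1, 0, 0, 0, 0, 0, -1.17, -1, 0, 0, 0, 0, 0, -1.17, -1, 0, 0, 0, 0, 0, -1.17, -1, 0, 0, 0, 0, 0, -1.17, -1]'

```text
time_s: 5.67
eef_pos: [487.9, 113.1, 189.4]
ee_rot: [-0.0, 0.822, 0.569, -0.0]
force: [-0.8, -0.3, -2.2]
grip_width: 0.168
```

>>> carry_out --steps '[-1.5, 1, 0, 0, 0, 0, -1, -2.45, 1.67, 0, 0, 0, 0, -1, -2.45, 1.67, 0, 0, 0, 0, -1, -2.45, 1.67, 0, 0, 0, 0, -1, -2.45, 1.67, 0, 0, 0, 0, -1, -2.45, 1.67, 0, 0, 0, 0, -1, -2.45, 1.67, 0, 0, 0, 0, -1, -2.45, 1.67, 0, 0, 0, 0, -1, -2.45, 1.67, 0, 0, 0, 0, -1, -2.45, 1.67, 0, 0, 0, 0, -1, -2.45, 1.67, 0, 0, 0, 0, -1, -2.0, 1.4, 0, 0, 0, 0, -1, 0, 0, 0, 0, 0, 0, -1, 0, 0, 0, 0, 0, 0, -1, 0, 0, 0, 0, 0, 0, -1]'

```text
time_s: 6.92
eef_pos: [566.7, -215.9, 189.2]
ee_rot: [-0.001, 0.823, 0.567, -0.0]
force: [-0.4, 0.5, -3.5]
grip_width: 0.171
```

```bash
python3 - <<'E'
from h import *
s=readout.sense();p,R=pose()
im=cams.capture('wrist');cv2.imwrite('pics/w3.png',im[:,:,::-1]);np.savez('p3.npz',p=p,R=R)
print(s['force'],s['wrist_torque'],s['joints'],s['grip_width'],p,R)
cv2.imwrite('pics/w3c.png',cv2.resize(im[60:300,200:440,::-1],None,fx=2.5,fy=2.5,interpolation=cv2.INTER_CUBIC))
E
```

```text
[-0.39415381  0.46744868 -3.50261456] [ 0.03806521 -0.02185636  0.02841144] [-5.57053084e-01  5.25314034e-01  1.29658316e+00  2.60970481e-04
  1.32085906e+00 -1.92992855e-01] 0.17060420201490023 [ 566.69241477 -215.87510831  189.17781265] [[ 3.56131931e-01  9.34435294e-01 -8.53990696e-04]
 [ 9.34435565e-01 -3.56131276e-01  8.29808581e-04]
 [ 4.71269629e-04 -1.09352061e-03 -9.99999291e-01]]
```

View pics/w3.png

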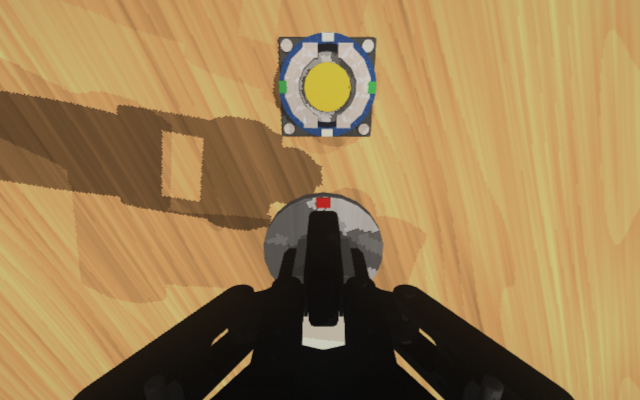

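The lid hangs straight with its mark at (323,202). The pot's white marks are at about (327,37) and (327,132), and the green marks at (283,88) and (372,88). I'll crop both for accuracy.

```bash
python3 - <<'E'
import cv2,numpy as np
im=cv2.imread('pics/w3.png')
a=cv2.resize(im[30:140,272:382],None,fx=5,fy=5,interpolation=cv2.INTER_CUBIC)
cv2.imwrite('pics/w3a.png',a)
b=cv2.resize(im[185:285,258:388],None,fx=5,fy=5,interpolation=cv2.INTER_CUBIC)
cv2.imwrite('pics/w3b.png',b)
E
```

```text
(no output)
```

View pics/w3a.png

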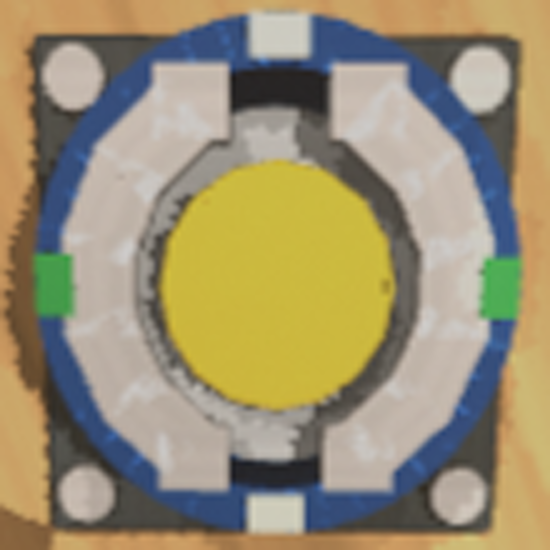

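View pics/w3b.png

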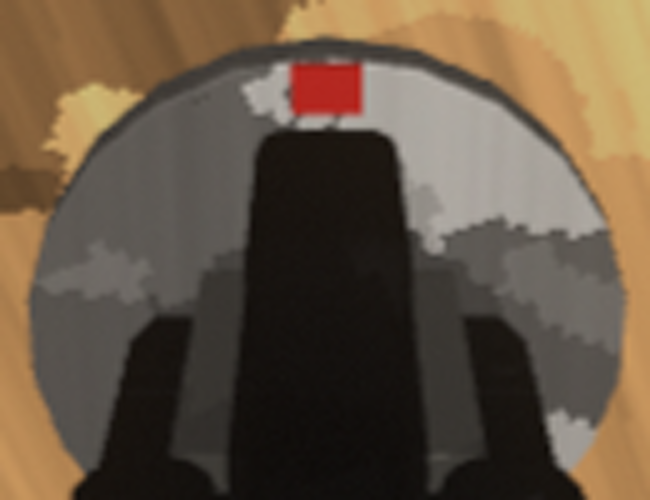

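```bash
python3 - <<'E'
from h import *
from scipy.optimize import least_squares
d=np.load('p3.npz');P=(d['p'],d['R'])
fa=lambda x,y:(272+(x+.5)/5-.5,30+(y+.5)/5-.5)
fb=lambda x,y:(258+(x+.5)/5-.5,185+(y+.5)/5-.5)
def tool(px,z): return P[1].T@(px2w('wrist',*px,z,P)-P[0])
W1,W2=tool(fa(279.5,35),70),tool(fa(276,512.5),70)
G1,G2=tool(fa(55.5,285),70),tool(fa(501.5,287.5),70)
print(W1,W2,(W1+W2)/2,np.linalg.norm(W1-W2),np.degrees(np.arctan2((W1-W2)[1],(W1-W2)[0])))
print((G1+G2)/2,np.linalg.norm(G1-G2),np.degrees(np.arctan2((G1-G2)[1],(G1-G2)[0])))
print('disc',tool(fa(277.5,285),63))
zf=P[0][2]-5.8
pts=[(30,310),(628,300),(325,61),(100,170),(540,150),(205,87),(450,85),(60,440)]
Q=np.array([tool(fb(*q),zf)[:2] for q in pts])
r=least_squares(lambda v:np.hypot(*(Q-v[:2]).T)-v[2],[0,0,36]);print('flange',r.x,r.fun.round(2))
print('mark',tool(fb(327,90),zf))
d2=np.load('p2.npz')
E
```

```text
[132.08014855   5.34675767 119.23429575] [ 55.31466006   5.12221613 119.19836402] [ 93.6974043    5.2344869  119.21632989] 76.76582529348778 0.16759153089849918
[ 93.65745309   5.3805748  119.21615131] 76.94053936858475 -89.71224289393669
disc [ 94.08942787   5.29445098 126.21645402]
flange [-2.87639773  2.09843546 35.44865357] [ 0.25  0.19  0.5  -0.76 -0.72  0.24  0.28  0.03]
mark [29.63440263  1.78134464  5.81202198]
```

```bash
python3 - <<'E'
from h import *
d=np.load('p3.npz');P=(d['p'],d['R'])
print(P[1].T@P[1]); print(cams.calibration('wrist'));print(cams.calibration('wrist')['T_tool_cam'])
E
```

```text
[[ 1.00000000e+00  8.29438492e-17 -1.54259310e-19]
 [ 8.29438492e-17  1.00000000e+00 -6.33797051e-20]
 [-1.54259310e-19 -6.33797051e-20  1.00000000e+00]]
{'fx': 283.2778757741879, 'fy': 283.2778757741879, 'cx': 323.09960066792235, 'cy': 195.2229051506105, 'T_tool_cam': array([[ 2.68847668e-04, -9.44988279e-01, -3.27104082e-01,
         8.52468474e+01],
       [ 9.99999809e-01,  4.36391023e-04, -4.38810745e-04,
         1.90452644e+00],
       [ 5.57416296e-04, -3.27103901e-01,  9.44988215e-01,
        -1.42261251e+02],
       [ 0.00000000e+00,  0.00000000e+00,  0.00000000e+00,
         1.00000000e+00]])}
[[ 2.68847668e-04 -9.44988279e-01 -3.27104082e-01  8.52468474e+01]
 [ 9.99999809e-01  4.36391023e-04 -4.38810745e-04  1.90452644e+00]
 [ 5.57416296e-04 -3.27103901e-01  9.44988215e-01 -1.42261251e+02]
 [ 0.00000000e+00  0.00000000e+00  0.00000000e+00  1.00000000e+00]]
```

```bash
python3 - <<'E'
from h import *
d=np.load('p3.npz');P=(d['p'],d['R'])
fb=lambda x,y:(258+(x+.5)/5-.5,185+(y+.5)/5-.5)
def tool(px,z): return P[1].T@(px2w('wrist',*px,z,P)-P[0])
zf=P[0][2]-5.8
for y in (61,64,115,130): print(y,tool(fb(327,y),zf))
print(w2px('wrist',P[0]+P[1]@np.array([25.5,1.8,5.8]),P))
s=readout.sense();print(s['time_s'],s['eef_pos'])
im=cams.capture('scene');cv2.imwrite('pics/s3.png',im[:,:,::-1])
E
```

```text
61 [33.06632507  1.78081524  5.81363992]
64 [32.71355702  1.78086966  5.81347361]
115 [26.63626701  1.78180713  5.81060854]
130 [24.81949187  1.78208738  5.80975204]
[323.03199209 209.48562664]
6.9667 [ 566.79958943 -215.56423242  189.35868667]
```

>>> carry_out --steps '[1, 0.05, 0, 0, 0, 0, -1, 2, 0.1, 0, 0, 0, 0, -1, 2, 0.1, 0, 0, 0, 0, -1, 2, 0.1, 0, 0, 0, 0, -1, 1.66, 0, 0, 0, 0, 0, -1, 1, 0, 1, 0, 0, 0, -1, 0, 0, 2, 0, 0, 0, -1, 0, 0, 2, 0, 0, 0, -1, 0, 0, 1, 0, 0, 0, -1, 0, 0, 0, 0, 0, 0, -1, 0, 0, 0, 0, 0, 0, -1]'

```text
time_s: 7.93
eef_pos: [604.7, -127.4, 129.4]
ee_rot: [-0.0, 0.823, 0.567, -0.0]
force: [0.1, -0.0, -2.3]
grip_width: 0.167
```

```bash
python3 - <<'E'
from h import *
s=readout.sense();p,R=pose()
im=cams.capture('wrist');cv2.imwrite('pics/w4.png',im[:,:,::-1]);np.savez('p4.npz',p=p,R=R)
im2=cams.capture('scene')
b=cv2.resize(im2[140:220,220:320,::-1],None,fx=4,fy=4,interpolation=cv2.INTER_CUBIC)
t=cams.capture('top')
c=cv2.resize(t[165:245,335:435,::-1],None,fx=4,fy=4,interpolation=cv2.INTER_CUBIC)
cv2.imwrite('pics/s4.png',np.hstack([b,c]))
print(p-np.load('p3.npz')['p'],R.T@(p-np.load('p3.npz')['p']),p,s['force'],s['grip_width'])
E
```

```text
[ 38.03658928  88.50581704 -59.80831045] [96.25025207  4.03757411 59.80537388] [ 604.72900406 -127.36929127  129.36950219] [ 0.07764512 -0.00611993 -2.3082738 ] 0.16678715755070195
```

View pics/w4.png

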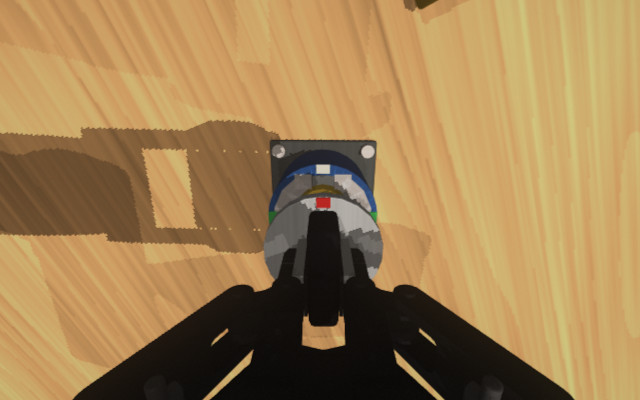

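View pics/s4.png

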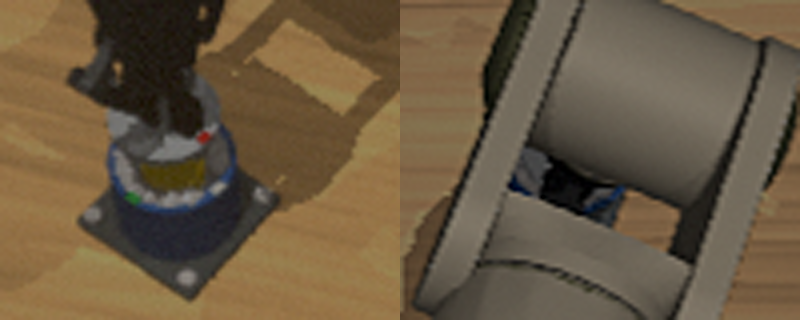

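```bash
python3 - <<'E'
from h import *
im=cv2.imread('pics/w4.png')
cv2.imwrite('pics/w4c.png',cv2.resize(im[155:220,260:385],None,fx=6,fy=6,interpolation=cv2.INTER_CUBIC))
d=np.load('p4.npz');P=(d['p'],d['R'])
for c in(-4,-2.9,-2): print(c,w2px('wrist',P[0]+P[1]@np.array([c+38.4,1.8,P[0][2]-70]),P),w2px('wrist',P[0]+P[1]@np.array([c+42,1.8,P[0][2]-70]),P))
print(cams.calibration('wrist')['T_tool_cam'][:,3])
E
```

```text
-4 [323.09408374 170.74525222] [323.09537869 165.92691571]
-2.9 [323.09447785 169.27880441] [323.09577732 164.44363878]
-2 [323.09480133 168.07518258] [323.09610452 163.226182  ]
[  85.24872641    1.902847   -142.2558406     1.        ]
```

View pics/w4c.png

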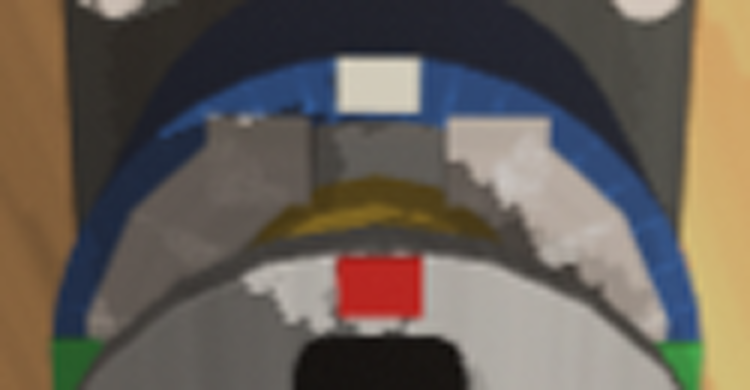

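Both marks sit at column ~323 and the white mark's row (169) matches the prediction for a centred lid. Lowering slowly.

>>> carry_out --steps '[0, 0, 0.4, 0, 0, 0, -1, 0, 0, 0.6, 0, 0, 0, -1, 0, 0, 0.6, 0, 0, 0, -1, 0, 0, 0.6, 0, 0, 0, -1, 0, 0, 0.4, 0, 0, 0, -1, 0, 0, 0.3, 0, 0, 0, -1, 0, 0, 0.3, 0, 0, 0, -1, 0, 0, 0, 0, 0, 0, -1, 0, 0, 0, 0, 0, 0, -1]'

```text
time_s: 8.83
eef_pos: [604.8, -127.5, 97.3]
ee_rot: [0.0, 0.823, 0.567, 0.0]
force: [-0.0, -0.9, -3.5]
grip_width: 0.172
```

>>> carry_out --steps '[0, 0, 0.2, 0, 0, 0, -1, 0, 0, 0.2, 0, 0, 0, -1, 0, 0, 0.1, 0, 0, 0, -1, 0, 0, 0, 0, 0, 0, -1, 0, 0, 0, 0, 0, 0, -1]'

```text
time_s: 9.25
eef_pos: [604.8, -127.5, 92.7]
ee_rot: [0.0, 0.823, 0.567, 0.0]
force: [-0.9, -0.5, -0.1]
grip_width: 0.166
```

```bash
python3 - <<'E'
from h import *
s=readout.sense();p,R=pose()
im=cams.capture('wrist');cv2.imwrite('pics/w5.png',im[140:260,240:400,::-1].repeat(4,0).repeat(4,1))
print(p,s['force'],s['wrist_torque'])
E
```

```text
[ 604.82171026 -127.52172398   92.68170327] [-0.89412404 -0.49705485 -0.07678799] [0.08382267 0.12914347 0.04071091]
```

View pics/w5.png

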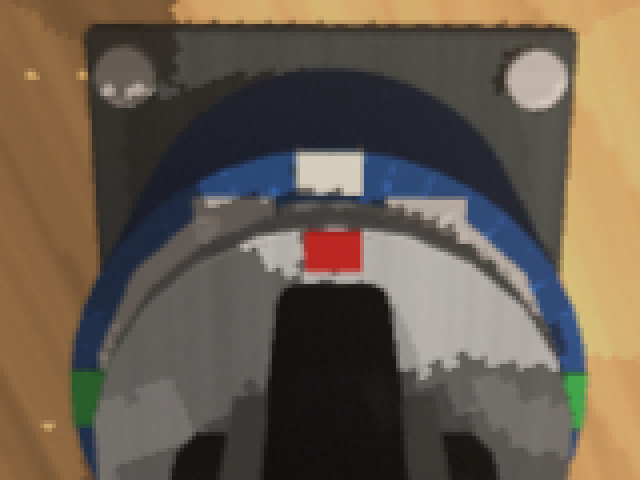

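Lid is in the notches at about 63 mm and touching the specimen. Pressing down.

>>> carry_out --steps '[0, 0, 0.2, 0, 0, 0, -1, 0, 0, 0.2, 0, 0, 0, -1, 0, 0, 0.2, 0, 0, 0, -1, 0, 0, 0.2, 0, 0, 0, -1, 0, 0, 0.1, 0, 0, 0, -1, 0, 0, 0.1, 0, 0, 0, -1, 0, 0, 0, 0, 0, 0, -1, 0, 0, 0, 0, 0, 0, -1]' --grip_force 110

```text
time_s: 9.97
eef_pos: [604.9, -127.6, 84.0]
ee_rot: [0.001, 0.823, 0.567, 0.0]
force: [-7.0, 2.5, 14.2]
grip_width: 0.158
```

>>> carry_out --steps '[0, 0.026, 0.05, 0, 0, 1.2, -1, 0, 0.026, 0, 0, 0, 1.2, -1, 0, 0.026, 0, 0, 0, 1.2, -1, 0, 0.026, 0, 0, 0, 1.2, -1, 0, 0.026, 0, 0, 0, 1.2, -1, 0, 0, 0, 0, 0, 0, -1]'

```text
time_s: 10.47
eef_pos: [607.3, -128.9, 83.9]
ee_rot: [0.002, 0.943, 0.332, 0.002]
force: [-0.4, -0.3, 12.3]
grip_width: 0.165
```

```bash
python3 - <<'E'
from h import *
s=readout.sense();p,R=pose()
im=cams.capture('wrist');cv2.imwrite('pics/w6.png',im[140:260,240:400,::-1].repeat(4,0).repeat(4,1))
print(p,s['force'],R.T@s['force'],s['wrist_torque'],s['grip_width'],np.degrees(np.arctan2(R[1,0],R[0,0])))
E
```

```text
[ 607.29648867 -128.89406004   83.88154085] [-0.4457153  -0.27235063 12.26808229] [-4.88208787e-01 -1.01864009e-02 -1.22694836e+01] [-0.03257965  0.16703034 -0.22141452] 0.16486657197115295 38.80929240429166
```

View pics/w6.png

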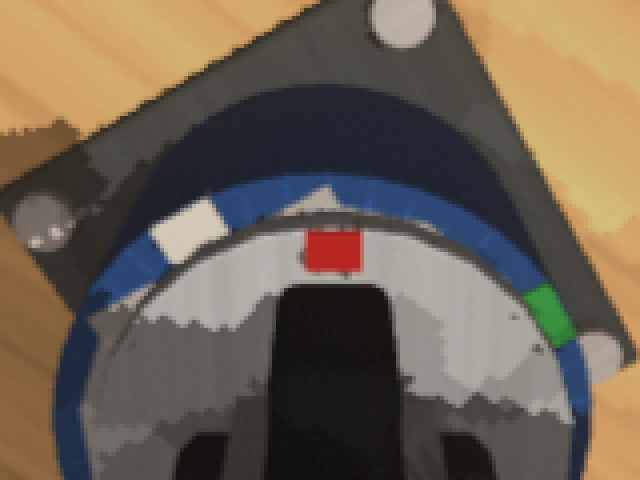

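Turned 30° and still down, but the lid looks ~1.5 mm off toward tool +y (flange gaps ~30 left, ~10 right). I'll correct that while turning on.

>>> carry_out --steps '[0, -0.02, 0, 0, 0, 1.2, -1, 0, -0.02, 0, 0, 0, 1.2, -1, 0, -0.02, 0, 0, 0, 1.2, -1, 0, -0.02, 0, 0, 0, 1.2, -1, 0, -0.02, 0, 0, 0, 1.2, -1, 0, 0, 0, 0, 0, 0, -1]'

```text
time_s: 11.02
eef_pos: [606.8, -128.5, 83.9]
ee_rot: [0.002, 0.997, 0.077, 0.002]
force: [-0.1, -1.4, 12.9]
grip_width: 0.165
```

```bash
python3 - <<'E'
from h import *
s=readout.sense();p,R=pose()
im=cams.capture('wrist');cv2.imwrite('pics/w7.png',im[140:260,240:400,::-1].repeat(4,0).repeat(4,1))
print(p,s['force'],R.T@s['force'],s['wrist_torque'],s['grip_width'],np.degrees(np.arctan2(R[1,0],R[0,0])))
E
```

```text
[ 606.80043932 -128.45121376   83.90432482] [-0.06657574 -1.4272948  12.8656573 ] [ -0.22901164   1.44683137 -12.8616085 ] [-0.32960461  0.17907133 -0.08551502] 0.16470482243439483 8.810540431612575
```

View pics/w7.png

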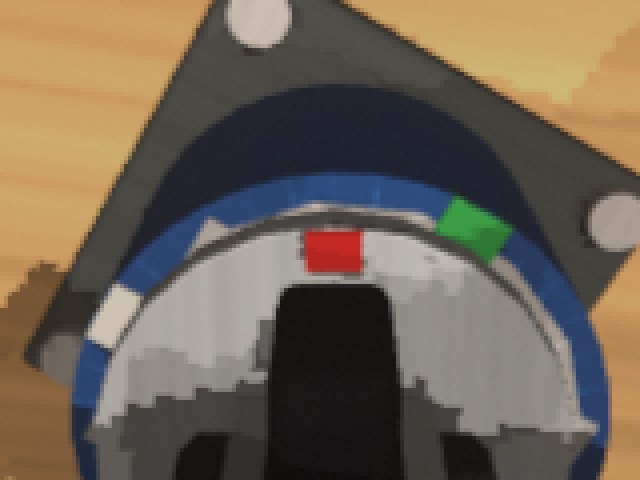

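>>> carry_out --steps '[0, 0.01, 0, 0, 0, 1.2, -1, 0, 0.01, 0, 0, 0, 1.2, -1, 0, 0.01, 0, 0, 0, 1.2, -1, 0, 0.01, 0, 0, 0, 1.2, -1, 0, 0.01, 0, 0, 0, 1.2, -1, 0, 0, 0, 0, 0, 0, -1, 0, 0, 0, 0, 0, 0, -1]'

```text
time_s: 11.65
eef_pos: [606.4, -129.7, 83.9]
ee_rot: [0.002, 0.983, -0.181, 0.002]
force: [-1.1, -4.6, 13.6]
grip_width: 0.158
```

```bash
python3 - <<'E'
from h import *
s=readout.sense();p,R=pose()
im=cams.capture('wrist');cv2.imwrite('pics/w8.png',im[140:260,240:400,::-1].repeat(4,0).repeat(4,1));cv2.imwrite('pics/w8raw.png',im[:,:,::-1])
np.savez('p8.npz',p=p,R=R)
print(p,s['force'],R.T@s['force'],s['wrist_torque'],s['grip_width'],np.degrees(np.arctan2(R[1,0],R[0,0])))
b=cams.capture('scene')
cv2.imwrite('pics/s8.png',cv2.resize(b[140:220,220:320,::-1],None,fx=6,fy=6,interpolation=cv2.INTER_CUBIC))
E
```

```text
[ 606.41473781 -129.67381335   83.90925068] [-1.09036896 -4.59954691 13.61167329] [  0.69058219   4.71871546 -13.59702933] [-0.9951516   0.57435699  0.04496323] 0.15846294159479374 -20.89602770637312
```

View pics/w8.png

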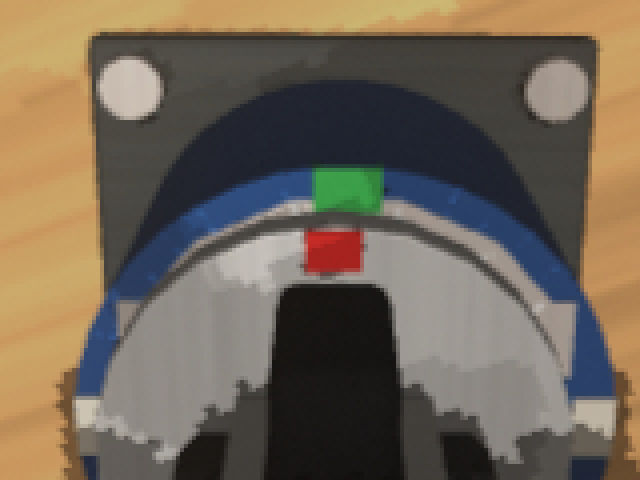

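View pics/s8.png

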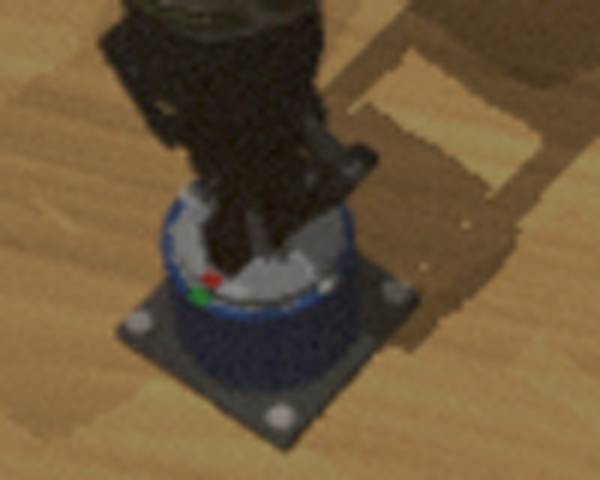

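Yaw is aligned: plate edge level in the image, green mark near the red mark. The lid sits about 2 mm toward tool −y (green 348 vs red 334), and the side force agrees. Centring it now.

>>> carry_out --steps '[0, 0.1, 0.02, 0, 0, 0, -1, 0, 0.08, 0, 0, 0, 0, -1, 0, 0, 0, 0, 0, 0, -1, 0, 0, 0, 0, 0, 0, -1]'

```text
time_s: 12.08
eef_pos: [606.3, -129.9, 83.9]
ee_rot: [0.0, 0.983, -0.181, 0.003]
force: [1.6, 1.8, 14.7]
grip_width: 0.163
```

```bash
python3 - <<'E'
from h import *
s=readout.sense();p,R=pose()
im=cams.capture('wrist');cv2.imwrite('pics/w9.png',cv2.resize(im[140:260,240:400,::-1],None,fx=5,fy=5,interpolation=cv2.INTER_CUBIC))
P=(p,R);np.savez('p9.npz',p=p,R=R)
print(p,s['force'],R.T@s['force'],s['wrist_torque'],s['grip_width'],np.degrees(np.arctan2(R[1,0],R[0,0])))
for c in (-5,-2.5,0):
  print(c,[w2px('wrist',p+R@np.array([c+a,1.8,p[2]-z]),P).round(1) for a,z in((32,78),(36,78),(38.4,70),(42,70))])
E
```

```text
[ 606.33965562 -129.87679827   83.94788823] [ 1.62012736  1.79602604 14.69385719] [  0.95577971  -2.25973019 -14.68809266] [ 0.2203872   0.13982442 -0.02497457] 0.1627347204157752 -20.867429497062858
-5 [array([327.6, 208.6]), array([327.7, 202. ]), array([327.5, 193.3]), array([327.5, 187.4])]
-2.5 [array([327.7, 204.5]), array([327.7, 197.7]), array([327.5, 189.2]), array([327.6, 183.2])]
0 [array([327.7, 200.3]), array([327.7, 193.5]), array([327.6, 185.1]), array([327.6, 179. ])]
```

View pics/w9.png

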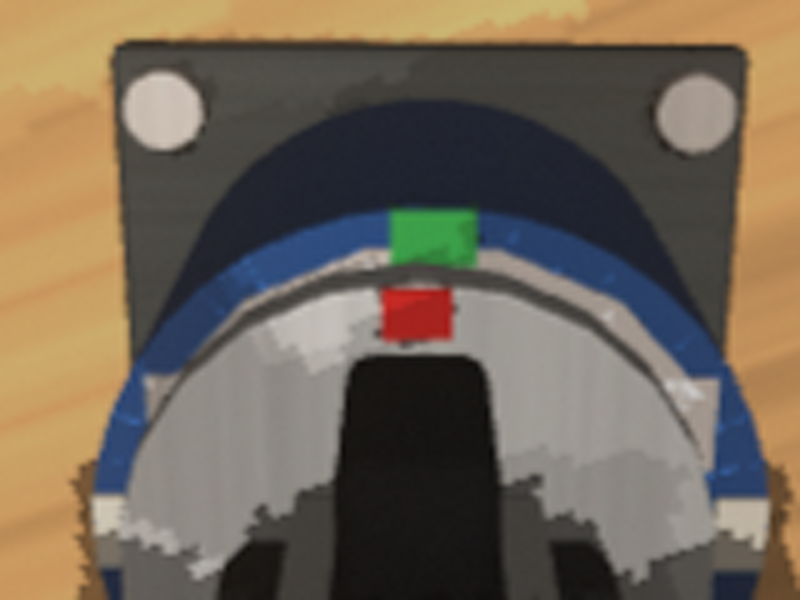

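Geometry measured from the picture: x is centred, y is ~2 mm off (clearance caps it at 2.5 mm, tolerance 5), and height is 84 − 30 ≈ 54 mm, i.e. flush. I'll do a short hold and a bystander check.

>>> carry_out --steps '[0, 0, 0, 0, 0, 0, -1, 0, 0, 0, 0, 0, 0, -1, 0, 0, 0, 0, 0, 0, -1, 0, 0, 0, 0, 0, 0, -1]'

```text
time_s: 12.47
eef_pos: [606.3, -129.9, 84.0]
ee_rot: [0.0, 0.983, -0.181, 0.003]
force: [1.0, 2.2, 14.7]
grip_width: 0.16
```

```bash
python3 - <<'E'
from h import *
t=cams.capture('top')[:,:,::-1];o=cv2.imread('pics/top0.png')
cv2.imwrite('pics/top9.png',t)
for n,(x,y) in dict(mould=(174,254),tub=(471,240),block=(314,141)).items():
    T=o[y-20:y+20,x-22:x+22].copy();r=cv2.matchTemplate(np.ascontiguousarray(t[y-35:y+35,x-37:x+37]),T,cv2.TM_CCOEFF_NORMED)
    _,m,_,l=cv2.minMaxLoc(r);print(n,m,l[0]-15,l[1]-15)
s=readout.sense();print(s['time_s'],s['eef_pos'],s['force'],s['grip_width'])
E
```

```text
mould 0.9983201026916504 0 0
tub 0.9993554949760437 0 0
block 0.9983001351356506 0 0
12.5167 [ 606.34154462 -129.86955123   83.97196741] [ 1.90113165  2.28988097 14.20222743] 0.16122157565544457
```

```bash
python3 -c "
from rig import finish_job
print(finish_job())"
```

```text
the job is handed in; nothing more can be done
None
```

I put the lid through the notches, pressed it down, turned it 90° clockwise to the locked position and handed the job in at about 12.5 s. The gripper still holds the bar and presses down. No verdict is reported, so the checks below are my own.

**Last checks that agree:**
- **Height:** the lid is about 54 mm above the pot's origin, worked out from the gripper height, which is flush. It is pressed with about 14 N.
- **Lock angle:** the lug line, taken from the gripper's angle, is within about 1° of the pot's green marks.
- **Grip:** the bar is held at a grip setting of 110 N. The gripper opening held steady, and in the wrist pictures the lid had not shifted in the fingers.
- **Bystanders:** the mould box, tub and block show zero pixel shift in the top camera.

**Checks that were off or disagreed:**
- **Sideways offset:** the lid still sits about 2 mm to one side of the pot's axis. The plug's clearance limits this to 2.5 mm, and the limit is 5 mm. A 1.8 mm correction barely moved it because of friction, leaving a small side force of about 2–3 N.
- **Camera calibration:** the wrist camera's reported calibration changed by about 2.5 mm between readings. I therefore aligned the lid to the pot within single pictures instead of using absolute positions.

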